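Brace the parts barrel in the dock and unscrew its lid

TASK

The square-footed wooden parts barrel has its lid screwed on tight. Stand it, lid still on, right down in the square dock fixed to the table, so that it cannot turn, then unscrew the lid anticlockwise until the threads let go and lift it straight off, leaving the barrel standing in the dock. Finish still gripping the lid, level and still, a few centimetres above the barrel's open mouth, and leave the other toys where they are.

Things in the scene. Friction and masses are not known exactly. Their poses are not given: they have to be found in the camera images.
- barrel_centre (a point): Loose wooden parts barrel, about 260 g: square foot 72 x 72 x 18 mm, round belly 62 mm across at 34 to 46 mm up, narrowing to 52 mm at 66 mm up, then a neck 40 mm across with its mouth rim 86 mm above the underside. The point is on its axis, 43 mm above the underside; z up, x and y square to the foot's sides (any quarter turn fits the dock).
- lid_centre (a point): Round wooden screw lid on the barrel, loose, about 60 g, 60 mm across, 30 mm high, its skirt hanging 18 mm down round the neck. The point is its centre, half-way up; z up. Screwed on, it is 40 mm above barrel_centre. A pale strip in the top runs from near the centre to the rim along the lid's +x. The whole barrel can be carried by the tight lid.
- barrel_mouth (a point): Centre of the barrel's mouth rim, 43 mm above barrel_centre. Screwed on, the lid's x is within 3 degrees of the barrel's x. The thread lets go once the lid has turned 51 to 57 degrees anticlockwise (from above) relative to the barrel; it lifts off between 60 and 85 degrees; a stop comes at about 90. Turning does not drive the lid up; it can be lifted 4 mm while turning.
- dock_floor (a point): Square wooden dock fixed to the table: open pocket 77 x 77 mm (2.5 mm spare each side of the foot; the barrel can twist about 4 degrees either way in it), walls with lips sloping outwards, top 30 mm above the table, base plate 105 x 105 x 6 mm. The point is the centre of the pocket floor, 6 mm above the table; z up, x and y square to the walls.
- tender: Orange tender car with chipped paint, loose bystander, 90 x 52 x 52 mm. Origin at the centre of its underside.
- engine: Toy engine, loose bystander, 110 x 56 x 78 mm. Origin at the centre of its underside.
- cargo_crate: Slatted open cargo crate, loose bystander, 85 x 65 x 45 mm. Origin at the centre of its underside.
- barrel_load: Little solid barrel, loose bystander, 32 mm across, 42 mm high, standing between the parts barrel and the dock. Origin at the centre of its underside.
- tree: Toy cone tree, loose bystander, 48 mm across, 80 mm high. Origin at the centre of its underside.
- signal: Toy signal post on a square foot, loose bystander, 97 mm high. Origin at the centre of its underside.
- station_block: Wooden station block, loose bystander, 90 x 40 x 47 mm. Origin at the centre of its underside.
There are look-alikes about, which are no part of the job. Leave any yellow look-alike of the part that bears lid_centre alone.

How it is judged:
By the outcome, as a careful person would: the job done as asked, in the order asked, and still so for the second after the job is handed in, while the arm keeps its last pose, push and grip.
It also fails if it takes over 58 s, if anything falls off the work surface, if the arm or the gripper's body presses on something with over 40 N, if the wrist force passes 120 N, or if a joint passes its speed limit or range.

ROBOT

A 6-joint arm with a two-finger parallel gripper is mounted at the origin on the work surface. World frame = base frame: x ahead of the robot, y to its left, z up, the work surface at z = 0. Lengths are in m, angles in degrees, forces in N, time in s.
With the tool pointing down it reaches from about 0.4 to 0.825 m from the base axis. Payload 7 kg.
Tool frame: the origin (TCP) lies midway between the tips of the shut fingers; the grasp point (between the pads) lies 19 mm behind it; z points along the fingers, y is the line along which they close (so a half turn about z gives the same grasp; the last joint's range is limited). The gripper opens to 88 mm and grips with 3 to 60 N. Pads are 19 mm wide; open, the fingers measure 130 mm over their backs; the gripper's body (78 mm by 193 mm) begins 47 mm behind the grasp point.
Start: joints at [88.528, 20.546, 0.682, 0, -70.136, -16.507], TCP at [0.208, 0.642, 0.187] pointing down, gripper open.
Joint ranges: [-176.03, 176.03], [-82.01, 121.73], [-58.28, 71.71], [-173.87, 95.51], [-174.79, -0.11], [-173.66, 173.66]. Speed limits (degrees/s): [136.94, 136.94, 172.46, 180, 180, 180].

INTERFACE

Orientations are given as a 3x3 rotation matrix whose columns are the frame's x, y, z axes.
In Python, from rig import robot gives the robot as it stands. Calls block until the motion is done:
- robot.goto(position, orientation): joint-space move of the TCP to a pose.
- robot.servo_line(position, ori=None, speed=0.15): straight line of the TCP; ori=None keeps the orientation; speed is the mean speed in m/s.
- robot.movej(angles): joint-space move.
- robot.move_gripper(opening): opening from 0.0 (shut) to 1.0 (fully open); the grip force is fixed at half the most; returns when the fingers have stopped.
- robot.dwell(seconds).
- robot.ik(position, orientation): joint angles nearest the present ones, or None.
- robot.grab_frame(name): name is "scene" or "top" or "wrist"; returns (picture, depth): 384x512x3 uint8, red, green, blue; 384x512 float32, m along the optical axis (not along the pixel's ray), 0 where there is no reading.
- robot.camera_info(name): a dict with "vfov" (degrees; the focal length in pixels is half the picture's height over the tangent of half this angle, whatever the lens; pixels are square), "cx", "cy" (the principal point, pixels), "view" (4x4, takes a point from world to camera coordinates); the wrist camera has in their place "T_tool_cam" (4x4, takes a point from camera to tool coordinates, whose origin is the TCP and whose axes are the flange's). Camera axes: x right, y down, z forward; pixel columns grow to the right and rows downward; lengths in m; the calibration is good to about 2 mm. A picture is of the moment at which its call begins: read the wrist's pose just before it. camera_info takes no time and is no camera call.
A pose or a line that the arm cannot do raises robot.Unreachable and nothing moves.
- robot.job_done(): hands the job in; it is judged then, once.
Readings, each from a call of its own:
- robot.read_t(): time.
- robot.read_qpos(): joint angles.
- robot.read_qvel(): joint speeds.
- robot.read_effort(): joint torques, N m.
- robot.read_position(): TCP position.
- robot.read_tcp_rot(): TCP orientation.
- robot.read_force(): force on the tool from outside, world axes, zero at the start.
- robot.read_ft_torque(): the same for the moment, N m.
- robot.read_grip_width(): opening from 0.0 (shut) to 1.0 (fully open).
- robot.read_finger_force(): force on a finger pad.
Only numpy, scipy, OpenCV 4.12 (cv2) and the standard library are available. Lean on these libraries where they do the work, as an engineer would, in place of code of your own. Each camera call takes 0.05 s, during which the arm holds its last target. There are 200 camera calls.

## Working session

There is one attempt and no reset: what is moved stays moved. The work goes in short steps, each a Python script; the robot and the scene stay as the last script left them, time stands still between calls to the robot, and variables do not carry over. Pictures are saved under pics/ and viewed, at most 14 in all, crops included, and the job is handed in when it is done.

```bash
mkdir -p pics; ls; cat > h.py <<'E'
import numpy as np, cv2
from rig import robot
def K(n):
    c=robot.camera_info(n); f=192/np.tan(np.radians(c["vfov"])/2); return c,f,c["cx"],c["cy"]
def campose(n):
    c,f,cx,cy=K(n)
    if n=="wrist":
        T=np.eye(4);T[:3,:3]=robot.read_tcp_rot();T[:3,3]=robot.read_position();return T@np.array(c["T_tool_cam"])
    return np.linalg.inv(np.array(c["view"]))
def ray(n,T,u,v):
    c,f,cx,cy=K(n); d=T[:3,:3]@np.array([(u-cx)/f,(v-cy)/f,1.]); return T[:3,3],d
def onplane(n,T,u,v,z):
    o,d=ray(n,T,u,v); return o+d*(z-o[2])/d[2]
def cloud(n,T,D):
    c,f,cx,cy=K(n); v,u=np.mgrid[:384,:512]
    P=np.stack([(u-cx)/f*D,(v-cy)/f*D,D],-1); return P@T[:3,:3].T+T[:3,3]
def save(p,im): cv2.imwrite(p,im[:,:,::-1])
E
python3 - <<'E'
from h import *
for n in("top","scene"):
    T=campose(n);im,D=robot.grab_frame(n);save(f"pics/{n}0.png",im);np.savez(f"{n}0.npz",im=im,D=D,T=T)
    print(n,T.round(3).tolist(),robot.camera_info(n)["vfov"],K(n)[1:],(D>0).mean())
i=robot.camera_info("wrist");print({k:np.round(v,3).tolist() for k,v in i.items()},robot.read_t(),robot.read_tcp_rot())
E
```

```text
pics
top [[-0.001, -0.997, 0.078, 0.437], [-0.999, -0.002, -0.033, 0.022], [0.033, -0.078, -0.996, 1.007], [0.0, 0.0, 0.0, 1.0]] 57.394573937258926 (np.float64(350.73460104065316), 255.63110687087794, 189.04804003571223) 0.9959564208984375
scene [[-0.745, 0.415, -0.522, 1.155], [0.666, 0.436, -0.605, 0.74], [-0.024, -0.799, -0.601, 0.81], [0.0, 0.0, 0.0, 1.0]] 44.18287393868045 (np.float64(473.04178284483453), 250.93222590467667, 198.68171148092975) 0.98797607421875
{'vfov': 64.211, 'cx': 250.949, 'cy': 195.874, 'T_tool_cam': [[-0.001, -0.97, -0.245, 0.065], [1.0, -0.0, -0.001, -0.001], [0.001, -0.245, 0.97, -0.197], [0.0, 0.0, 0.0, 1.0]]} 0.1 [[ 9.51138861e-01 -3.08763298e-01 -3.05253148e-04]
 [-3.08763405e-01 -9.51137733e-01 -1.47374070e-03]
 [ 1.64699250e-04  1.49598305e-03 -9.99998867e-01]]
```

View pics/top0.png

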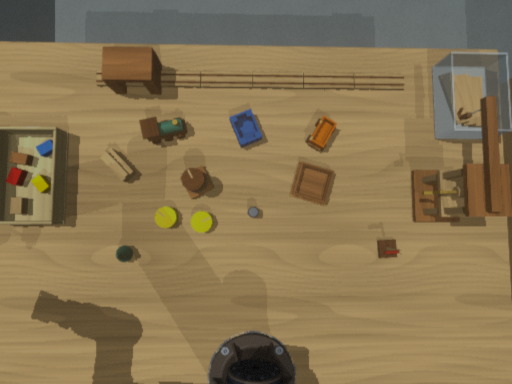

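View pics/scene0.png

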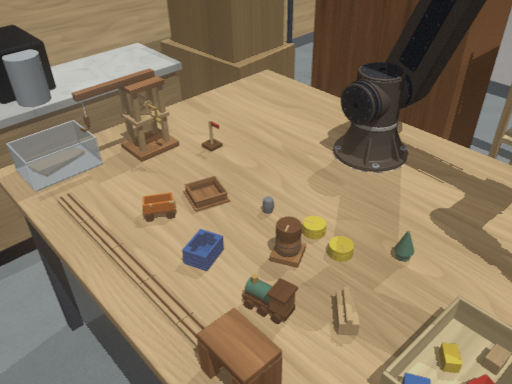

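The top view shows the barrel with its brown lid at (194,181) and yellow look-alike lids at (166,217) and (202,222). The dock candidates are the brown square at (313,183) and the blue box at (245,128). The little barrel_load is at (253,212). In the scene view the barrel is at (288,240), the brown tray at (206,192) and the blue box at (203,249). I choose the brown lid at (194,181), since the yellow ones are excluded. The dock needs a close crop and a size check.

```bash
python3 - <<'E'
from h import *
a=np.load("top0.npz");b=np.load("scene0.npz")
c=lambda im,x0,y0,w,h,s:cv2.resize(im[y0:y0+h,x0:x0+w],(w*s,h*s),interpolation=cv2.INTER_CUBIC)
t=c(a["im"],170,100,180,130,4)[:, :]
save("pics/c1.png",t)
save("pics/c2.png",c(b["im"],140,170,200,110,4))
P=cloud("top",a["T"],a["D"])
for nm,(u0,u1,v0,v1) in dict(barrel=(175,215,160,202),brown=(285,340,155,210),blue=(225,266,105,150),load=(245,262,203,221)).items():
    Q=P[v0:v1,u0:u1].reshape(-1,3); h=Q[Q[:,2]>.012]
    r=cv2.minAreaRect((h[:,:2]*1000).astype(np.float32)); print(nm,r,np.percentile(h[:,2],[5,25,50,75,95,100]).round(3), np.median(Q[:,2][Q[:,2]<.012]))
E
```

```text
barrel ((488.3846435546875, 118.09527587890625), (201.3280029296875, 83.28401184082031), 39.67615509033203) [0.016 0.02  0.096 0.098 0.1   1.007] -0.00046301131051484923
brown ((521.1680297851562, -100.77047729492188), (124.7370834350586, 269.2901916503906), 9.471302032470703) [0.017 0.025 0.028 0.03  0.033 1.007] 0.0008858236808602094
blue ((589.1202392578125, 3.81622314453125), (294.1222229003906, 82.12960052490234), 8.846540451049805) [0.016 0.035 0.044 0.045 0.047 1.007] 0.00035096708373050234
load ((450.3971862792969, 2.0763282775878906), (38.67487335205078, 28.238340377807617), 88.42362976074219) [0.029 0.037 0.041 0.042 0.044 1.007] -0.0003625044848962755
```

View pics/c1.png

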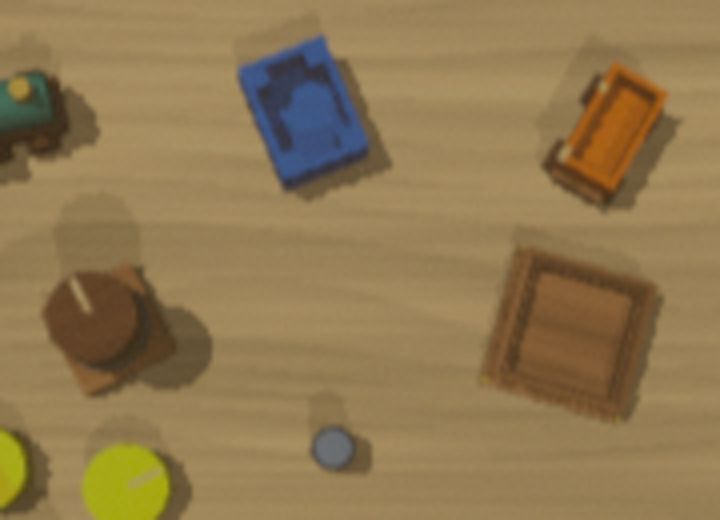

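View pics/c2.png

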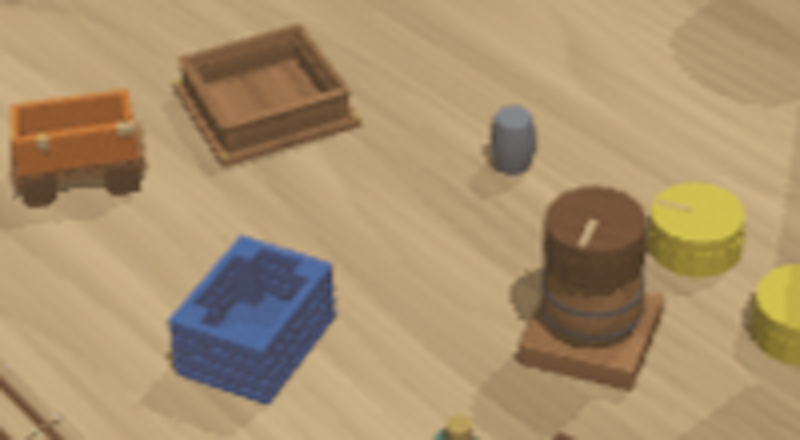

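The crops settle it. The brown walled tray on a base plate, at (313,183) in top, is the dock. The blue slatted box is the cargo crate. The brown lid with the pale strip at (194,181) sits on the square-footed barrel. The yellow lids stay put. Next I look from near with the wrist camera, two places each.

```bash
cat >> h.py <<'E'
def Rz(yaw): # tool down, tool x at yaw (deg)
    c,s=np.cos(np.radians(yaw)),np.sin(np.radians(yaw)); return np.array([[c,s,0],[s,-c,0],[0,0,-1.]])
def shot(name,views=[0]):
    T=campose("wrist");im,D=robot.grab_frame("wrist");np.savez(name+".npz",im=im,D=D,T=T);save(f"pics/{name}.png",im);return im,D,T
E
python3 - <<'E'
from h import *
a=np.load("top0.npz");T=a["T"]
B=onplane("top",T,193,179,.098);Dk=onplane("top",T,313.5,184,.03);print(B,Dk)
for y in (-160,-100,-40):
    for n,p in (("B",B),("D",Dk)):
        q=robot.ik([p[0],p[1],.1],Rz(y));print(n,y,None if q is None else np.round(q,1))
y=-100; x=Rz(y)[:,0]
for k,(n,p) in enumerate((("b",B),("d",Dk))):
    for j,o in enumerate((0,.07)):
        q=np.array([p[0],p[1],.24])-x*0.0+Rz(y)[:,1]*(o-.035)
        robot.goto(q,Rz(y)) if j==0 else robot.servo_line(q)
        robot.dwell(.2); shot(f"w{n}{j}")
print(robot.read_t(),robot.read_force())
ims=[cv2.imread(f"pics/w{n}.png") for n in("b0","d0")]
cv2.imwrite("pics/w4.png",cv2.resize(np.hstack(ims),(800,300),interpolation=cv2.INTER_AREA))
E
```

```text
[0.53465655 0.15389954 0.098     ] [ 0.52880948 -0.17360108  0.03      ]
B -160 [  36.2   13.7  -21.3    0.   -55.  -106.2]
D -160 [  2.   13.7 -21.3   0.  -55.  -72. ]
B -100 [ 36.2  13.7 -21.3   0.  -55.  -46.2]
D -100 [  2.   13.7 -21.3   0.  -55.  -12. ]
B -40 [ 36.2  13.7 -21.3   0.  -55.   13.8]
D -40 [  2.   13.7 -21.3   0.  -55.   48. ]
5.8333 [-0.1526284   0.36718059 -1.18672089]
```

View pics/w4.png

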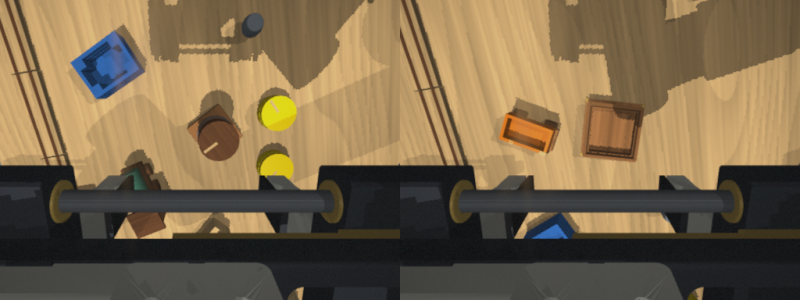

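The wrist pictures show the lid at about (279,177) and the dock at about (272,164) in the 512 px frames, both unobstructed. Next I measure by contours and triangulation.

```bash
cat >> h.py <<'E'
def tri(rays):
    A=np.zeros((3,3));b=np.zeros(3)
    for o,d in rays:
        d=d/np.linalg.norm(d);M=np.eye(3)-np.outer(d,d);A+=M;b+=M@o
    p=np.linalg.solve(A,b); return p,[np.linalg.norm(np.cross(d/np.linalg.norm(d),p-o))*1000 for o,d in rays]
def region(n,f,c,r,z0,z1):
    a=np.load(f+".npz");P=cloud(n,a["T"],a["D"]);m=(a["D"]>0)&(np.hypot(P[...,0]-c[0],P[...,1]-c[1])<r)&(P[...,2]>z0)&(P[...,2]<z1)
    m=cv2.morphologyEx(m.astype(np.uint8),cv2.MORPH_OPEN,np.ones((2,2)));return a,P,m
def big(m):
    return max(cv2.findContours(m,cv2.RETR_EXTERNAL,cv2.CHAIN_APPROX_NONE)[0],key=cv2.contourArea)
E
cat > meas.py <<'E'
from h import *
B=np.array([.5346,.1539]);Dk=np.array([.5288,-.1736])
rays=[];foot=[]
for n,f in (("top","top0"),("scene","scene0"),("wrist","wb0"),("wrist","wb1")):
    a,P,m=region(n,f,B,.06,.090,.112); k=big(m)
    e=cv2.fitEllipse(k); rays.append(ray(n,a["T"],*e[0])); 
    hsv=cv2.cvtColor(a["im"],cv2.COLOR_RGB2HSV); er=cv2.erode(m,np.ones((3,3)))
    s=er.astype(bool)&(hsv[...,2]>np.median(hsv[...,2][m>0])+60)
    q=np.array([onplane(n,a["T"],u,v,.104)[:2] for v,u in np.argwhere(s)])
    c=onplane(n,a["T"],*e[0],.098)[:2]
    zt=np.median(P[...,2][m>0])
    if len(q)>4:
        v=q.mean(0)-onplane(n,a["T"],*e[0],.104)[:2];print(f,"strip yaw",np.degrees(np.arctan2(v[1],v[0])).round(1),len(q),end=' ')
    print(f,"lid",c.round(4),"r_mm",np.round(np.array(e[1])/2,1),"ztop",zt.round(4))
    a,P,m=region(n,f,B,.06,.011,.024); foot.append(P[m>0])
print("lid top tri",tri(rays),tri(rays[2:])[0])
for F in foot+[np.vstack(foot)]:
    r=cv2.minAreaRect((F[:,:2]*1000).astype(np.float32));print("foot",len(F),np.round(r[0],1),np.round(r[1],1),round(r[2],1),np.median(F[:,2]).round(4))
C=[]
for n,f in (("top","top0"),("scene","scene0"),("wrist","wd0"),("wrist","wd1")):
    a,P,m=region(n,f,Dk,.085,.022,.038); 
    k=big(m); q=np.array([onplane(n,a["T"],u,v,.03)[:2]*1000 for u,v in k[:,0]],np.float32); r=cv2.minAreaRect(q)
    Q=P[m>0]; r2=cv2.minAreaRect((Q[:,:2]*1000).astype(np.float32))
    # pocket floor
    a,P,m=region(n,f,Dk,.05,.003,.012);Q2=P[m>0];r3=cv2.minAreaRect((Q2[:,:2]*1000).astype(np.float32))
    for t,r in (("rimC",r),("rimP",r2),("floor",r3)): print(f,t,np.round(r[0],1),np.round(r[1],1),round(r[2],1))
    print(np.median(Q[:,2]).round(4),np.percentile(Q[:,2],95).round(4),np.median(Q2[:,2]).round(4))
E
python3 meas.py
```

```text
top0 lid [0.5315 0.1531] r_mm [11.  11.2] ztop 0.0972
scene0 strip yaw -5.5 6 scene0 lid [0.5441 0.1632] r_mm [ 8.9 12.5] ztop 0.0968
wb0 strip yaw 27.4 72 wb0 lid [0.5367 0.1572] r_mm [25.5 25.9] ztop 0.0968
wb1 strip yaw 27.1 60 wb1 lid [0.536  0.1572] r_mm [25.6 25.9] ztop 0.0968
lid top tri (array([0.53562593, 0.15705013, 0.08950756]), [np.float64(4.111118905898669), np.float64(1.3857877295590675), np.float64(2.0062467215644166), np.float64(2.2399443071573764)]) [0.53650419 0.15789363 0.09449341]
foot 192 [532.3 153.3] [69.9 69.7] 26.9 0.0167
foot 297 [843.7 418.7] [889.9  84.5] 40.5 0.0164
foot 665 [544.2 143.1] [ 72.6 115.4] 27.7 0.0168
foot 696 [520.5 151.8] [106.5  74.5] 27.7 0.0166
foot 1850 [801.  437.3] [923.6 115.1] 47.6 0.0167
top0 rimC [ 530.3 -175.6] [96.2 96.3] 73.8
top0 rimP [ 519.9 -106.5] [124.1 278.4] 8.7
top0 floor [ 478.7 -110.9] [ 93.3 261.7] 36.9
0.0275 0.032 0.0058
scene0 rimC [ 542.3 -163.4] [103.7  96.9] 73.7
scene0 rimP [ 529.4 -176.5] [111.8 112.4] 74.6
scene0 floor [815.8 273. ] [1151.3   74.4] 57.7
0.0253 0.0307 0.0058
wd0 rimC [ 535.5 -171. ] [96.1 96.1] 73.8
wd0 rimP [ 531.3 -173.4] [120.3 102.9] 73.9
wd0 floor [ 532.3 -183.3] [101.7  75.9] 73.7
0.0279 0.0302 0.0048
wd1 rimC [ 535.1 -170.9] [96.2 96.1] 73.8
wd1 rimP [ 533.1 -178. ] [129.7  98.4] 73.5
wd1 floor [ 524.2 -185.5] [110.1  92.5] 73.8
0.0279 0.0302 0.0048
```

The lid top measures about 0.097, the dock floor about 0.005 and the dock rim 0.030. Barrel yaw is about 27.5° and dock yaw about 73.8° (equivalently -16.2°). The wrist and top cameras agree on the relative offset but differ by 4-5 mm in absolute position. A wrist look with the tool turned half round should cancel that bias.

```bash
python3 - <<'E'
from h import *
B=np.array([.5365,.1575]);Dk=np.array([.5352,-.171])
def lid(n,f):
    a,P,m=region(n,f,B,.05,.0935,.105);e=cv2.fitEllipse(big(m));return onplane(n,a["T"],*e[0],.098)[:2],e
def dock(n,f):
    a,P,m=region(n,f,Dk,.085,.022,.038);q=np.array([onplane(n,a["T"],u,v,.03)[:2]*1000 for u,v in big(m)[:,0]],np.float32);return cv2.minAreaRect(q)
robot.goto([.535,-.171,.24],Rz(60));robot.dwell(.2);shot("wd2")
robot.goto([.5365,.1575,.24],Rz(80));robot.dwell(.2);shot("wb2")
for f in("wb0","wb1","wb2"):
    c,e=lid("wrist",f);print(f,c.round(4),np.round(e[1],1))
for f in("wd0","wd1","wd2"):
    r=dock("wrist",f);print(f,np.round(r[0],1),np.round(r[1],1),round(r[2],1))
print(lid("top","top0")[0],robot.read_t())
a,P,m=region("wrist","wb2",B,.053,.011,.022);Q=P[m>0];r=cv2.minAreaRect((Q[:,:2]*1000).astype(np.float32));print(r)
cv2.imwrite("pics/w5.png",cv2.imread("pics/wb2.png"))
E
```

```text
wb0 [0.5366 0.1574] [50.6 51.8]
wb1 [0.5361 0.1574] [50.7 51.8]
wb2 [0.5377 0.158 ] [51.  51.6]
wd0 [ 535.5 -171. ] [96.1 96.1] 73.8
wd1 [ 535.1 -170.9] [96.2 96.1] 73.8
wd2 [ 536.3 -172.3] [96.1 96.1] 73.8
[0.53155328 0.15329676] 9.9583
((534.447265625, 164.01394653320312), (74.01819610595703, 92.16297149658203), 25.37960433959961)
```

Barrel axis (0.5370, 0.1577), dock (0.5358, -0.1716). Grasp the lid and lift.

```bash
python3 - <<'E'
from h import *
g=-16.3
robot.goto([.537,.1577,.15],Rz(g)); robot.servo_line([.537,.1577,.066],speed=.08)
robot.dwell(.2);f0=robot.read_force();robot.move_gripper(0.0);robot.dwell(.2)
print("w",robot.read_grip_width()*88,robot.read_finger_force(),f0,robot.read_force())
robot.servo_line([.537,.1577,.156],speed=.08);robot.dwell(.2)
print("w",robot.read_grip_width()*88,robot.read_finger_force(),robot.read_force())
robot.goto([.5358,-.1716,.156],Rz(g-43.6));robot.dwell(.3)
print(robot.read_force(),robot.read_position(),robot.read_t())
shot("wc")
T=campose("scene");im,D=robot.grab_frame("scene");np.savez("s1.npz",im=im,D=D,T=T)
c=cv2.resize(im[90:230,120:300],(720,560),interpolation=cv2.INTER_CUBIC);save("pics/s1.png",c)
E
```

```text
w -0.013397628511777619 0.0 [ 0.89576231 -0.20898011 -0.54232338] [-0.20873351  0.31301709 -0.22216564]
w 0.2557227342000865 0.0 [-0.36849311 -0.62811333 -0.94850225]
[-0.63571039  0.56494789 -0.1952872 ] [ 0.53608454 -0.1708014   0.156024  ] 17.4917
```

View pics/s1.png

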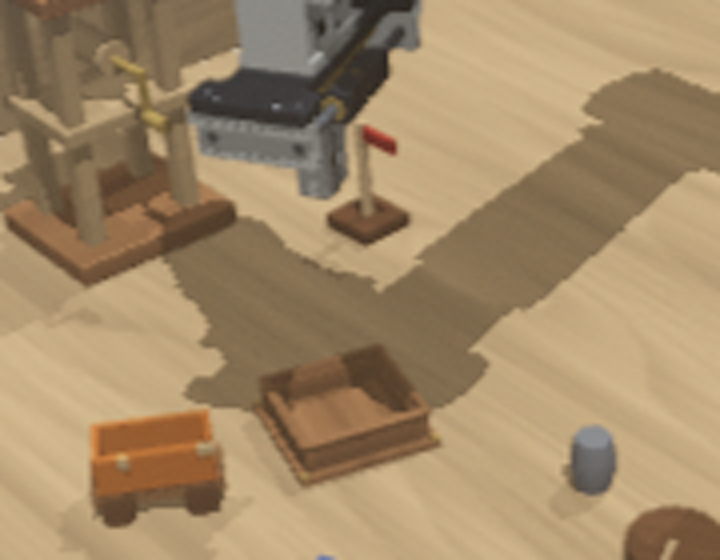

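The gripper is shut and empty above the dock, and the brown lid is still at the lower right of the crop (670,530). The grasp missed, so I look at the barrel.

```bash
python3 - <<'E'
from h import *
a=np.load("s1.npz");im=a["im"]
T=campose("top");t,D=robot.grab_frame("top");np.savez("top1.npz",im=t,D=D,T=T)
c1=cv2.resize(im[180:300,230:340],(400,436),interpolation=cv2.INTER_CUBIC);c2=cv2.resize(t[130:240,160:261],(400,436),interpolation=cv2.INTER_CUBIC)
save("pics/s2.png",np.hstack([c1,c2]))
b=np.load("top0.npz")
print(np.abs(t[160:202,175:215].astype(int)-b["im"][160:202,175:215]).mean())
V=np.linalg.inv(a["T"]);p=V@np.append(robot.read_position(),1);c,f,cx,cy=K("scene");print(p[0]/p[2]*f+cx,p[1]/p[2]*f+cy)
print(robot.read_tcp_rot(),robot.read_qpos(),robot.read_grip_width())
P=cloud("scene",a["T"],a["D"])
for u,v in((322,194),(240,120),(400,40)):
    print(P[90+v//4,120+u//4])
E
```

```text
22.2375
202.4122796204804 149.55926978657362
[[ 5.02115998e-01 -8.64800277e-01 -6.98290179e-05]
 [-8.64800278e-01 -5.02116001e-01  3.25034637e-05]
 [-6.31712716e-05  4.40676449e-05 -9.99999997e-01]] [ 2.21291276e+00  1.13365001e+01 -1.63136602e+01 -2.27516661e-03
 -6.23537657e+01  2.79282355e+01] 0.0038448104321225957
[ 0.54862079 -0.15824913  0.20170021]
[ 0.61953551 -0.12920469  0.29032736]
[ 0.45288052 -0.188139    0.26648431]
```

View pics/s2.png

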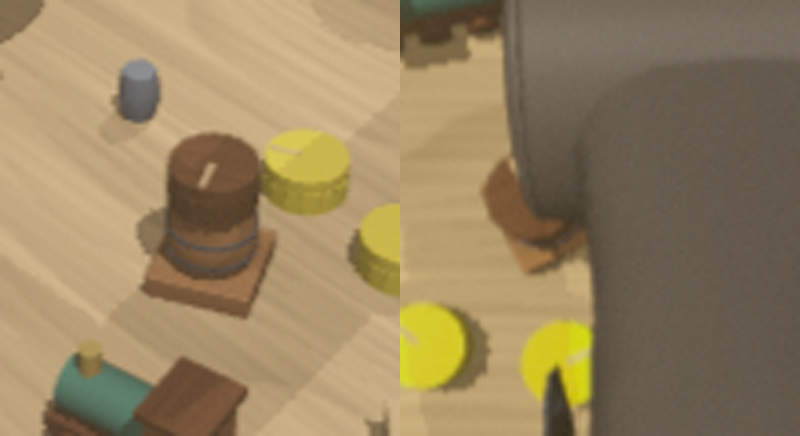

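The barrel is untouched and still upright with its lid at (212,165) in the left crop, so the fingers closed above it. The fingertip appears well above the reported TCP, at image (200,139) against a projected (202,150). I measure the real fingertip position in the scene view.

```bash
python3 - <<'E'
from h import *
def tip(im,D,T,n="scene"):
    P=cloud(n,T,D);p=robot.read_position()
    m=(D>0)&(np.hypot(P[...,0]-p[0],P[...,1]-p[1])<.09)&(P[...,2]>.07)
    Q=P[m];o=np.argsort(Q[:,2])
    return p.round(4),Q[o[:400:20]].round(3)
robot.goto([.5358,-.1716,.156],Rz(-60))
for w in (0.,1.):
    robot.move_gripper(w);robot.dwell(.2)
    T=campose("scene");im,D=robot.grab_frame("scene")
    p,Q=tip(im,D,T);print(w,robot.read_grip_width(),p);print(Q.tolist())
    save(f"pics/g{int(w)}.png",cv2.resize(im[70:190,140:260],(400,400),interpolation=cv2.INTER_CUBIC))
cv2.imwrite("pics/g.png",np.hstack([cv2.imread("pics/g0.png"),cv2.imread("pics/g1.png")]))
print(robot.read_t())
E
```

```text
0.0 0.003181221679376564 [ 0.5358 -0.1716  0.156 ]
[[0.548, -0.164, 0.196], [0.544, -0.16, 0.202], [0.527, -0.169, 0.207], [0.548, -0.157, 0.211], [0.554, -0.17, 0.217], [0.527, -0.167, 0.225], [0.519, -0.171, 0.232], [0.549, -0.152, 0.242], [0.464, -0.205, 0.262], [0.468, -0.208, 0.265], [0.616, -0.131, 0.267], [0.607, -0.119, 0.268], [0.617, -0.137, 0.27], [0.614, -0.136, 0.272], [0.554, -0.14, 0.274], [0.46, -0.204, 0.275], [0.617, -0.136, 0.276], [0.477, -0.173, 0.277], [0.612, -0.126, 0.278], [0.516, -0.14, 0.279]]
1.0 0.997239551875388 [ 0.5358 -0.1716  0.156 ]
[[0.501, -0.205, 0.194], [0.592, -0.155, 0.2], [0.58, -0.137, 0.203], [0.591, -0.148, 0.205], [0.498, -0.197, 0.209], [0.591, -0.147, 0.212], [0.58, -0.135, 0.215], [0.486, -0.191, 0.218], [0.499, -0.195, 0.222], [0.496, -0.189, 0.226], [0.579, -0.134, 0.229], [0.581, -0.135, 0.233], [0.577, -0.136, 0.237], [0.5, -0.187, 0.24], [0.585, -0.133, 0.243], [0.595, -0.139, 0.247], [0.489, -0.189, 0.261], [0.611, -0.126, 0.265], [0.448, -0.181, 0.267], [0.598, -0.107, 0.269]]
20.05
```

View pics/g.png

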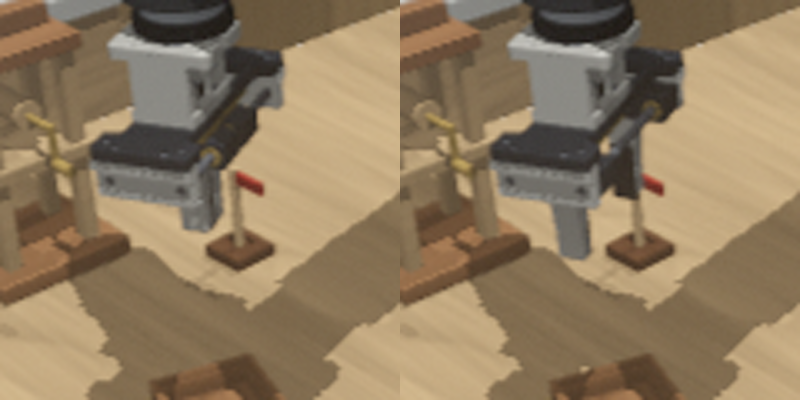

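The view shows the fingertips at z about 0.194 while the TCP reads 0.156. The real tips therefore sit about 38 mm above the reported TCP, and the gripper body is shifted the same way. The cameras agree with each other, so I keep xy and go 38 mm lower, in guarded steps.

```bash
python3 - <<'E'
from h import *
g=-16.3
robot.goto([.537,.1577,.12],Rz(g))
for z in (.07,.05,.038,.028):
    robot.servo_line([.537,.1577,z],speed=.08);f=robot.read_force()
    print(z,np.round(f,1))
    if np.linalg.norm(f)>8: raise SystemExit("contact")
robot.move_gripper(0.0);robot.dwell(.15)
w=robot.read_grip_width()*88;print("w",w,robot.read_finger_force(),robot.read_force())
if w<50: raise SystemExit("missed")
robot.servo_line([.537,.1577,.04],speed=.05);robot.dwell(.15);print(robot.read_force(),robot.read_grip_width()*88,robot.read_t())
E
```

```text
0.07 [0.7 0.7 0.4]
0.05 [0.8 1.2 0.1]
0.038 [ 0.1 -0.4  0.5]
0.028 [ 0.2 -0.   0.1]
w 59.817023905574885 30.000497609144077 [-0.01602035 -1.96495967  2.92145171]
[-0.17451237  0.11188334 -3.53681271] 60.25524485212292 24.325
```

Gripped: 60 mm wide, weight on the wrist 3.5 N. Carry it above the dock and check.

```bash
python3 - <<'E'
from h import *
robot.servo_line([.537,.1577,.095],speed=.1)
robot.goto([.5358,-.1716,.095],Rz(-59.9));robot.dwell(.2)
p=robot.read_position();print(p,robot.read_force(),robot.read_t(),robot.read_grip_width()*88)
im,D,Tw=shot("wc2");P=cloud("wrist",Tw,D)
zs=.097+.067
m=((D>0)&(np.hypot(P[...,0]-p[0],P[...,1]-p[1])<.045)&(abs(P[...,2]-zs)<.006)).astype(np.uint8)
print("lid top px",m.sum(),np.median(P[...,2][m>0]))
e=cv2.fitEllipse(big(m));c=onplane("wrist",Tw,*e[0],zs);print("lid",c,e)
v=cv2.cvtColor(im,cv2.COLOR_RGB2HSV)[...,2];s=(cv2.erode(m,np.ones((3,3)))>0)&(v>np.median(v[m>0])+60)
q=np.array([onplane("wrist",Tw,x,y,zs)[:2]*1000 for y,x in np.argwhere(s)],np.float32)
l=cv2.fitLine(q,cv2.DIST_L2,0,.01,.01).ravel();print("strip",len(q),np.degrees(np.arctan2(l[1],l[0])),q.mean(0))
# foot sizes from the scene view
Ts=campose("scene");im2,D2=robot.grab_frame("scene");np.savez("s3.npz",im=im2,D=D2,T=Ts);P2=cloud("scene",Ts,D2)
m2=(np.hypot(P2[...,0]-.542,P2[...,1]+.166)<.065)&(P2[...,2]>.074)&(P2[...,2]<.09);F=P2[m2]
r=cv2.minAreaRect((F[:,:2]*1000).astype(np.float32));print("foot",len(F),r)
for nm,A,(u0,v0) in (("a",im,(180,60)),("b",im2,(150,110))):
    save(f"pics/k{nm}.png",cv2.resize(A[v0:v0+130,u0:u0+130],(400,400),interpolation=cv2.INTER_CUBIC))
cv2.imwrite("pics/k.png",np.hstack([cv2.imread("pics/ka.png"),cv2.imread("pics/kb.png")]))
E
```

```text
[ 0.53618825 -0.17049398  0.09500733] [ 0.3293092  -0.17343583 -3.911808  ] 26.475 59.86996034680691
lid top px 7144 0.1636395562978642
lid [ 0.54678448 -0.18728718  0.164     ] ((250.247314453125, 223.3571319580078), (43.872962951660156, 128.15524291992188), 90.11076354980469)
strip 235 -49.632046 [ 554.6755  -172.73207]
foot 258 ((539.8993530273438, -169.84634399414062), (79.37002563476562, 73.10527801513672), 75.0152587890625)
```

View pics/k.png

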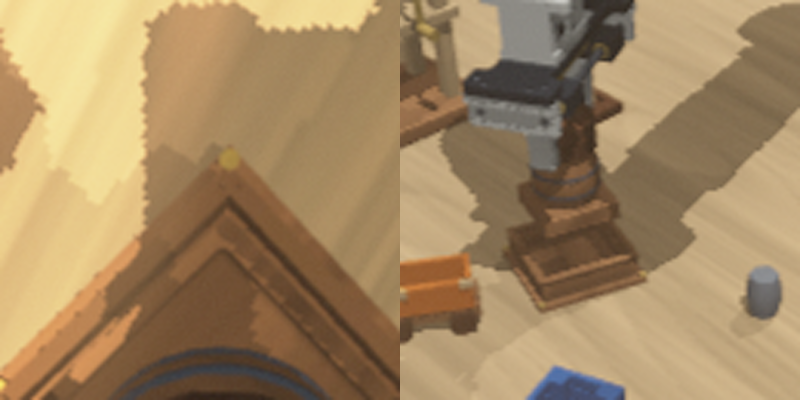

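The view shows the barrel hanging upright over the dock with its foot edges parallel to the dock's. The left crop has the foot corner at (220,250) inside the rim corner at (228,205). I check the centring numerically from this same wrist frame, correct it, then lower with a force guard.

```bash
python3 - <<'E'
from h import *
a=np.load("wc2.npz");P=cloud("wrist",a["T"],a["D"]);d=np.radians(-16.2)
ax=np.array([[np.cos(d),np.sin(d)],[np.sin(d),-np.cos(d)]])  # x' and -y'
near=(a["D"]>0)&(np.hypot(P[...,0]-.536,P[...,1]+.171)<.08)
C={}
for nm,z0,z1,h in(("foot",.079,.090,36),("rim",.026,.036,48.05)):
    m=cv2.morphologyEx((near&(P[...,2]>z0)&(P[...,2]<z1)).astype(np.uint8),cv2.MORPH_OPEN,np.ones((3,3)))
    z=np.median(P[...,2][m>0]);S=P[m>0][:,:2]@ax.T*1000
    out=[]
    for i in(0,1):
        o=S[:,1-i];b=[(c,S[abs(o-c)<2,i].max()) for c in np.arange(o.min()+8,o.max()-12,4) if (abs(o-c)<2).sum()>10]
        b=np.array(b);med=np.median(b[:,1]);b=b[abs(b[:,1]-med)<5];k=np.polyfit(b[:,0],b[:,1],1);out.append((len(b),np.median(b[:,1]),np.degrees(np.arctan(k[0]))))
    C[nm]=np.array([o[1]-h for o in out]);print(nm,m.sum(),z.round(4),np.round(out,2).tolist(),C[nm])
e=(C["rim"]-C["foot"])@ax;print("move foot by mm (world)",e)
E
```

```text
foot 2606 0.0835 [[14.0, 598.68, 0.92], [14.0, 49.33, -0.56]] [562.67644832  13.32892686]
rim 1867 0.0286 [[20.0, 611.14, 0.19], [20.0, 63.34, 0.04]] [563.08879314  15.2869676 ]
move foot by mm (world) [-0.15030383 -1.9953347 ]
```

```bash
python3 - <<'E'
from h import *
x,y=.5358,-.1730
for z in (.07,.056,.052,.048,.044,.040,.037,.035,.034,.033,.032):
    robot.servo_line([x,y,z],Rz(-60.2),speed=.05 if z<.06 else .08);robot.dwell(.05);f=robot.read_force();p=robot.read_position()
    print(z,np.round(f,1),np.round(p,4))
    if f[2]>4 or np.hypot(*f[:2])>12: break
print(robot.read_t(),robot.read_ft_torque(),robot.read_grip_width()*88)
im,D,T=shot("wc3");P=cloud("wrist",T,D)
m=(np.hypot(P[...,0]-x,P[...,1]-y)<.05)&(P[...,2]>.012)&(P[...,2]<.027);print(m.sum(),np.median(P[...,2][m]))
T=campose("scene");im,D=robot.grab_frame("scene");np.savez("s4.npz",im=im,D=D,T=T)
save("pics/s4.png",cv2.resize(im[120:240,140:260],(600,600),interpolation=cv2.INTER_CUBIC))
E
```

```text
0.07 [ 0.5 -0.4 -3.5] [ 0.536  -0.1731  0.0701]
0.056 [ 0.1 -0.4 -2.6] [ 0.5358 -0.1731  0.0559]
0.052 [-0.3  0.5 -3.1] [ 0.5357 -0.173   0.0519]
0.048 [ 0.4 -0.6 -4.1] [ 0.5356 -0.173   0.0478]
0.044 [ 0.1  0.1 -2.8] [ 0.5357 -0.173   0.0438]
0.04 [ 0.5 -0.4 -3.4] [ 0.5357 -0.173   0.0399]
0.037 [ 0.3 -0.4 -3.4] [ 0.5357 -0.173   0.0369]
0.035 [ 0.5 -0.4 -3.6] [ 0.5358 -0.173   0.035 ]
0.034 [ 0.8 -0.3 -1.7] [ 0.5361 -0.173   0.0342]
0.033 [-3.4  0.5  8. ] [ 0.5362 -0.1731  0.0342]
29.975 [ 0.65240768  1.1709368  -0.00692567] 59.695935692788346
3608 0.02278927394248577
```

View pics/s4.png

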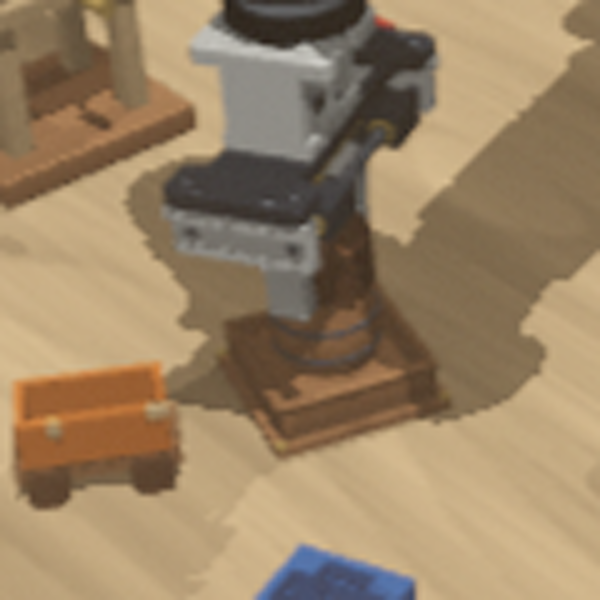

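Seated: the foot reached the floor at the expected height (force rose to +8 N at z 0.034), and the picture shows the foot down inside the walls at (330,370). Now unscrew.

```bash
python3 - <<'E'
from h import *
x,y,z=.5359,-.1730,.0350
robot.servo_line([x,y,z],Rz(-60.2),speed=.03);robot.dwell(.1);print(robot.read_force().round(1))
for a in list(range(7,78,7)):
    robot.goto([x,y,z],Rz(-60.2+a));robot.dwell(.05)
    f=robot.read_force();print(a,f.round(1),robot.read_ft_torque().round(2),robot.read_position().round(4),round(robot.read_t(),2))
    if np.linalg.norm(f)>45: print("STOP");break
R=robot.read_tcp_rot();print(np.degrees(np.arctan2(R[1,0],R[0,0])),robot.read_qpos()[5],robot.read_grip_width()*88)
im,D,T=shot("wc4")
save("pics/wc4b.png",np.hstack([cv2.resize(A[150:280,180:320],(400,372)) for A in (np.load("wc3.npz")["im"],im)]))
E
```

```text
[ 0.3  0.4 -3.1]
7 [-0.4 -0.  -3.9] [ 0.05 -0.06  0.01] [ 0.5357 -0.173   0.0348] 30.73
14 [-0.1 -0.3 -3.5] [ 0.02 -0.04 -0.02] [ 0.5358 -0.173   0.0349] 31.02
21 [ 1.4 -1.3 -1.7] [-0.12 -0.    0.02] [ 0.536  -0.173   0.0351] 31.32
28 [-0.4  1.2 -0. ] [0.07 0.17 0.02] [ 0.536  -0.173   0.0352] 31.62
35 [-1.2  0.1 -0.8] [ 0.04  0.22 -0.01] [ 0.5358 -0.173   0.035 ] 31.93
42 [-0.3  0.3 -0.3] [-0.02  0.17 -0.04] [ 0.5359 -0.173   0.035 ] 32.23
49 [-0.5 -0.2 -1.2] [-0.03 -0.01  0.03] [ 0.5361 -0.173   0.035 ] 32.52
56 [ 0.3  0.4 -0.9] [-0.03 -0.05  0.04] [ 0.536 -0.173  0.035] 32.83
63 [-0.4 -1.5 -1.6] [-0.02  0.05 -0.03] [ 0.5359 -0.173   0.035 ] 33.12
70 [-0.2 -0.6 -0.3] [ 0.03 -0.02  0.03] [ 0.5359 -0.173   0.035 ] 33.42
77 [ 0.8 -0.7 -0.1] [-0.06 -0.01 -0.02] [ 0.5359 -0.173   0.035 ] 33.73
16.454370574347298 104.43297465633528 59.81486718595142
```

View pics/wc4b.png

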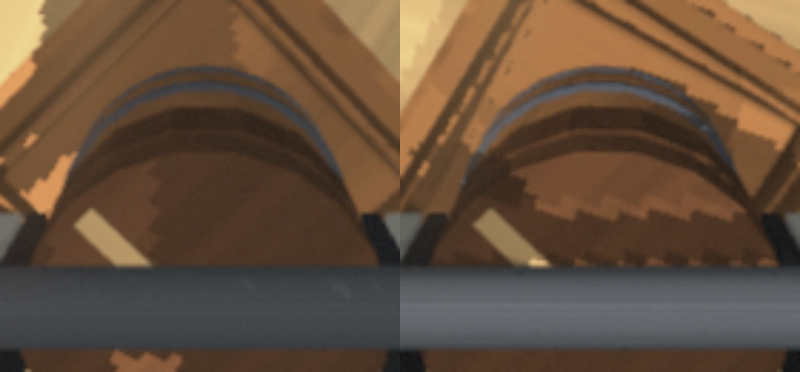

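The strip sits at the same place in the gripper before and after, about (110,235) in both crops, so the lid did not slip. The foot edges stay parallel to the dock walls, so the lid turned relative to the barrel. Lift straight, watching the weight.

```bash
python3 - <<'E'
from h import *
x,y=.5359,-.1730
for z in (.040,.044,.050,.058,.070,.083):
    robot.servo_line([x,y,z],speed=.03);robot.dwell(.15);f=np.mean([robot.read_force() for _ in range(5)],0)
    print(z,f.round(2),round(robot.read_t(),2))
    if z<.05 and f[2]<-2.6: print("still held?");break
robot.dwell(.3);print(robot.read_position(),robot.read_grip_width()*88,robot.read_qvel().round(2))
shot("wc5")
T=campose("scene");im,D=robot.grab_frame("scene");s=cv2.resize(im[110:230,140:260],(500,500),interpolation=cv2.INTER_CUBIC)
save("pics/s5.png",s)
E
```

```text
0.04 [-0.66  0.46  0.55] 34.24
0.044 [ 0.78 -0.4  -0.5 ] 34.67
0.05 [ 0.18  0.32 -1.05] 35.17
0.058 [ 0.62  0.06 -1.11] 35.74
0.07 [-0.45  1.13 -0.93] 36.44
0.083 [ 0.09 -0.33 -0.83] 37.17
[ 0.53589389 -0.17301088  0.0829409 ] 59.9663763206414 [-0.09 -0.06  0.08  0.02  0.03 -0.06]
```

View pics/s5.png

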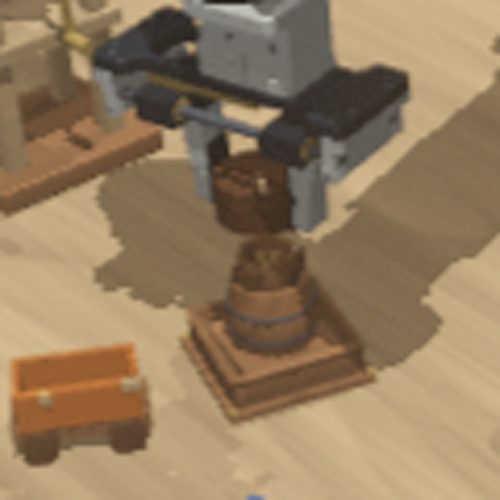

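The picture shows the lid level in the fingers at (252,190), above the open neck at (268,265). The barrel stands seated in the dock, and the wrist carries only about 0.9 N. Handing in.

```bash
python3 -c "
from rig import robot
print(robot.job_done(),robot.read_t())"
```

```text
the job is handed in; nothing more can be done
the job is handed in; nothing more can be done
```

I handed the job in with the barrel standing in the dock and its lid unscrewed and lifted straight off, still gripped level about 3 cm above the open mouth; it took about 38 s of the 58 s, and the first grasp closed on air without moving anything.

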